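Push a rejected housing through the flap of the reject box

TASK

A rejected moulded housing lies askew on the steel feed tray of the locked reject box. Pushing it with the fingertips, straighten it up with the mouth as needed and slide it under the gravity flap until it drops down inside the box, then draw the hand back out so that the flap swings shut behind it. Do not lift or flick the housing, and leave everything else where it is.

Things in the scene. Friction and masses are not known exactly. Their poses are not given: they have to be found in the camera images.
- chute: Reject box with a feed tray in front, one fixed piece: clear plastic box, aluminium edges, 282 mm deep, 280 wide, 171 high, steel front panel. Origin: on the bench, under the middle of the mouth, in the panel's outer face. x points level into the box (the way to push), y left, z up. The mouth, mid-panel, is 86 mm wide (y -43 to 43), z 95 to 155; a lintel is above it (z 159 to 171).
- sill (a point): Middle of the mouth's sill, on the feed tray's upper face: 95 mm above the chute's origin, same axes. The level steel tray runs from here 232 mm back towards the robot (x -232 to 0) and is 280 mm wide, with lips 16 mm high along both sides; its end at the robot is open and only turned down.
- guide_entry (a point): Middle of the guides' entry, on the tray, 62 mm before the sill, chute's axes. Two upright steel guide cheeks, 38 mm high, 3 mm thick, funnel from 83 mm either side of this point (inner faces) to the two sides of the mouth.
- slide_edge (a point): Middle of the edge where the level floor behind the flap ends, 44 mm inside the sill, same height as the tray. Beyond it a steep folded slide (56, then 41 degrees) falls to the box's floor. A housing whose middle is past this edge tips and slides down by itself: its rear end must be pushed about 5 to 15 mm past the sill, the fingertips following a little under the flap.
- flap_hinge (a point): Middle of the flap's hinge pin (level, along the chute's y), 60 mm above the tray and 2 mm inside the panel's outer face.
- flap (a joint): Gravity flap: aluminium plate 82 mm wide, 57 high, hanging in the mouth from the pin along its top edge. 0 = hanging shut; grows as its lower edge swings into the box (0.5 rad: lower edge 27 mm inside), stop at 1.45 rad. Opens inwards only, weighs 25 g, opens under less than 1 N and falls shut by its own weight as soon as nothing holds it.
- reject: The rejected housing, on the feed tray: mauve moulded shell, a rounded block 96 mm long (its x), 52 wide (y), 30 high, 84 to 168 g. Badly moulded: its front left corner (+x, +y) is missing, a notch 16 mm long, 18 wide. Origin: centre of the underside of the full 96 x 52 outline. The notched end points roughly to the mouth; the plain rear end (its x = -48) is on the robot's side.
- sample: A good housing of the same kind and colour (96 x 52 x 30 mm, no notch) lying on the bench beside the feed tray. Not to be touched. Origin: centre of its underside.
- plug_gauge: Small steel plug gauge standing upright on the feed tray, in the corner outside the left guide cheek: 22 mm in diameter, 56 mm high. Not to be touched. Origin: centre of its underside.
- cleaner: White bottle with a black cap, 56 mm in diameter, 140 mm high, standing on the bench beside the feed tray, on its right. Not to be touched. Origin: centre of its underside.
- caliper: Caliper lying flat on the bench at the right, 210 mm long along its x, 11 mm high. Not to be touched. Origin: on the underside, at mid-length.
- brush: Hand brush lying on the bench at the left, along its x. Not to be touched. Origin: on its underside, near mid-length.
- good0: Good housing (96 x 52 x 30 mm) lying in a compartment of the clear plastic tray at the left. Not to be touched. Origin: centre of its underside.
- good1: Good housing (96 x 52 x 30 mm) lying in a compartment of the clear plastic tray at the left. Not to be touched. Origin: centre of its underside.
- good2: Good housing (96 x 52 x 30 mm) lying in a compartment of the clear plastic tray at the left. Not to be touched. Origin: centre of its underside.
There are look-alikes about, which are no part of the job. What is shaped like the reject but turquoise is not meant.

How it is judged:
On the way, in this order (a step that is already met when the one before it is completed fails the run):
1. the rejected housing, lying on the sill, has pushed the flap open (value of joint flap above 0.35 rad and contact force between reject and chute above 0.02 N and x of reject in the frame of chute between -0.06 and 0.06 m and z of reject in the frame of chute above 0.08 m).
2. the rejected housing is down inside the box and the flap has swung shut behind it (x of reject in the frame of chute above 0.06 m and z of reject in the frame of chute between 0 and 0.075 m and value of joint flap below 0.06 rad), for 0.2 s.
At the end, for the whole second after the job is handed in: The rejected housing is at rest wholly inside the reject box on or below the slide (its origin more than 60 mm behind the flap and at least 20 mm below the sill), and the flap hangs shut (within 0.06 rad) (all of step 2 and linear speed of reject below 0.02 m/s); the robot touches nothing.
It fails at once if the rejected housing was lifted off the feed tray (z of reject in the frame of chute above 0.113 m).
It fails at once if the rejected housing was flicked or struck in instead of being slid (linear speed of reject above 0.5 m/s and x of reject in the frame of chute below 0 m).
It fails at once if the rejected housing came off the feed tray onto the bench (x of reject in the frame of chute below 0 m and z of reject in the frame of chute below 0.07 m).
It fails at once if something else (gauge, good housing, bottle, caliper or brush) was moved by more than 15 mm (distance of any of plug_gauge, sample, cleaner, caliper, brush, good0, good1, good2 from where it was at the start of the episode above 0.015 m).
It also fails if it takes over 51 s, if anything falls off the work surface, if the arm or the gripper's body presses on something with over 40 N, if the wrist force passes 120 N, or if a joint passes its speed limit or range.

ROBOT

A 7-joint arm with a two-finger parallel gripper is mounted at the origin on the work surface. World frame = base frame: x ahead of the robot, y to its left, z up, the work surface at z = 0. Lengths are in m, angles in rad, forces in N, time in s.
With the tool pointing down it reaches from about 0.4 to 0.85 m from the base axis. Payload 4.5 kg.
Tool frame: the origin (TCP) lies midway between the tips of the shut fingers; the grasp point (between the pads) lies 19 mm behind it; z points along the fingers, y is the direction in which the jaws open and shut (so a half turn about z gives the same grasp; the last joint's range is limited). The gripper opens to 88 mm and grips with 3 to 60 N. Pads are 18 mm wide; open, the fingers measure 123 mm over their backs; the gripper's body (75 mm by 187 mm) begins 45 mm behind the grasp point.
Start: joints at [1.162, 0.689, -0.195, 1.565, 0.157, 0.902, -0.215], TCP at [0.268, -0.565, 0.239] pointing down, gripper open.
Joint ranges: [-3.01, 3.01], [-0.46, 2.08], [-1.47, 1.51], [0.13, 2.56], [-1, 4.14], [0.04, 2.09], [-2.66, 2.66]. Speed limits (rad/s): [2.57, 2.57, 3.14, 3.14, 3.14, 3.14, 3.14].

INTERFACE

Orientations are given as a unit quaternion [x, y, z, w].
In Python, from plant import r, viewer gives the robot as it stands.
- The arm moves only by the tool play_rows, never from a script. Its argument "commands" is a list of rows, each an object with "delta_rot": the turn, a rotation vector about the tool's x, y, z normalised to -1 to 1, where 1 is pi rad, a list of three; "travel": the shift along the tool's x, y, z normalised to -1 to 1, where 1 is 15 cm, a list of three; "gripper": the opening, from -1 (shut) to 1 (fully open). In form: [{"delta_rot": [wx, wy, wz], "travel": [x, y, z], "gripper": gripper}, ...]. A call has 1 to 12 rows; each row is the pose to reach, as a shift and turn from the pose commanded when the call began, along the tool's axes at that moment, turning the shorter way round; what a row does not reach only later rows make up. A row lasts 1/8 s, in which the tool goes at most 62.5 mm and 10.7 degrees, less where a joint would pass 70% of its speed; a pose out of reach is approached as far as the arm can. A call with a number of a shift or a turn outside -1 to 1 is refused whole. A call with a gripper value outside its range is refused whole. The fingers move at their own pace and stop on an object; "force" is the grip in N (left out, the last holds). Time passes only in rows, so rows that repeat a pose let the fingers close. It gives the time, the measured TCP pose, the force and the opening at its end, in the units of the state.
- r.get_state(): the state, without advancing time (a new reading comes with each control period).
- viewer.snapshot(name): name is "scene" or "top"; returns a dict with "color" (420x560x3 uint8, red, green, blue), "z_map" (420x560 float32, m along the optical axis (not along the pixel's ray), 0 where there is no reading), "fx", "fy", "cx", "cy" (pixels), "origin" and "attitude" of the camera in the world. Camera axes: x right, y up, looking along -z (the intrinsics and any distortion apply to the point x, -y, -z); pixel columns grow to the right and rows downward; lengths in m; the calibration is good to about 2 mm. A picture is of the moment at which its call begins.
- r.finish_job(): hands the job in, once; it reports no verdict.
Trained networks look in the newest picture that a camera, given by its name, has taken for a name from the list of things; names that differ only in an ending like _2 or _b are one class to them, and where a whole thing is asked for, a point or a joint stands for the part that bears it (a point fixed in the world has none). Each returns a list of dicts, best first, with "conf" (0 to 1); they miss things now and then, are a little off and sometimes report something else, mostly with a low value. They report only what shows in the picture. A call takes as long as a camera call. They do not tell look-alikes from the thing itself.
- viewer.outline_of(camera, label): "pixels" (420x560 bool, what is visible of it) and "at" ([column, row] in pixels, amid what is visible of it).
- viewer.pinpoint(camera, label): "at" ([column, row] in pixels: a listed point, or the origin of a listed thing).
The state is a dict: "clock": time; "q": joint angles; "qd": joint speeds; "joint_torque": joint torques, N m; "tool_pos": TCP position; "eef_rot": TCP orientation; "contact_force": force on the tool from outside, world axes, zero at the start; "moment": the same for the moment, N m; "opening": opening from 0.0 (shut) to 1.0 (fully open).
Only numpy, scipy, OpenCV 4.12 (cv2) and the standard library are available. Lean on these libraries where they do the work, as an engineer would, in place of code of your own. Each camera call takes 0.05 s, during which the arm holds its last target. There are 200 camera calls.

## Working session

There is one attempt and no reset: what is moved stays moved. The work goes in short steps, Python scripts to look and compute and a tool call to move; the robot and the scene stay as the last step left them, time stands still between calls to the robot, and variables do not carry over. Pictures are saved under pics/ and viewed, about 8 in all and at most 12, crops included, and the job is handed in when it is done.

Besides the shell and the picture viewer there is one more tool, called after "Emit:" as a command line: name --argument value ..., lists and objects as JSON in quotes. play_rows: Moves the arm, as the interface text tells. Its arguments: {"type":"object","properties":{"commands":{"type":"array","items":{"type":"object","properties":{"delta_rot":{"type":"array","items":{"type":"number","minimum":-1,"maximum":1}},"travel":{"type":"array","items":{"type":"number","minimum":-1,"maximum":1}},"gripper":{"type":"number"}}}},"force":{"type":"number"}},"required":["commands"]}

```bash
mkdir -p pics; ls; cat > h.py <<'E'
import numpy as np, cv2
from scipy.spatial.transform import Rotation as R
from plant import r, viewer
def att(s):
    a=np.array(s["attitude"],float)
    return a if a.shape==(3,3) else R.from_quat(a).as_matrix()
def proj(s,u,v,d):
    c=np.array([(u-s["cx"])/s["fx"]*d,-(v-s["cy"])/s["fy"]*d,-d*np.ones_like(d)])
    return (att(s)@c).T+np.array(s["origin"])
def cloud(s,m):
    v,u=np.nonzero(m&(s["z_map"]>0)); return proj(s,u,v,s["z_map"][v,u])
def onz(s,at,z):
    p=proj(s,at[0],at[1],np.float64(1.)); o=np.array(s["origin"]); d=p-o
    return o+d*(z-o[2])/d[2]
def save(n,img): cv2.imwrite("pics/"+n+".png",img[...,::-1])
E
python3 - <<'E'
from h import *
st=r.get_state(); print({k:np.round(v,3) for k,v in st.items()})
ims=[]
for c in ("scene","top"):
    s=viewer.snapshot(c); ims.append(s["color"]); print(c,s["fx"],s["cx"],s["cy"],s["origin"],s["attitude"])
    for l in ("reject","sill","guide_entry","slide_edge","flap_hinge","plug_gauge","chute","cleaner","sample"):
        for d in viewer.pinpoint(c,l)[:2]:
            v,u=int(d["at"][1]),int(d["at"][0]); 
            z=s["z_map"][min(v,419),min(u,559)]
            print(l,np.round(d["conf"],2),np.round(d["at"]),"z.095:",np.round(onz(s,d["at"],.095),3),"z0",np.round(onz(s,d["at"],0),3))
    save(c,s["color"])
E
```

```text
pics
{'clock': np.float64(0.0), 'q': array([ 1.162,  0.69 , -0.195,  1.566,  0.157,  0.903, -0.215]), 'qd': array([-0.   , -0.   ,  0.002,  0.002, -0.001, -0.001, -0.   ]), 'joint_torque': array([-1.0000e-03, -5.2756e+01, -1.2670e+00, -1.5343e+01, -5.3000e-02,
        7.0000e-03,  0.0000e+00]), 'tool_pos': array([ 0.267, -0.564,  0.238]), 'eef_rot': array([ 0.976,  0.22 , -0.   , -0.001]), 'contact_force': array([ 0.166, -1.122,  0.436]), 'moment': array([ 0.009, -0.087,  0.023]), 'opening': np.float64(1.007)}
scene 469.0897753472493 273.4209847520936 208.35230176868697 [ 1.02012888 -0.49810575  1.31071031] [0.24962198 0.09765005 0.36153357 0.89299877]
reject 0.93 [184. 224.] z.095: [ 0.364 -0.191  0.095] z0 [ 0.313 -0.167  0.   ]
reject 0.86 [189. 297.] z.095: [ 0.546 -0.327  0.095] z0 [ 0.509 -0.314  0.   ]
sill 0.55 [295. 248.] z.095: [ 0.654 -0.017  0.095] z0 [0.625 0.02  0.   ]
guide_entry 0.79 [276. 234.] z.095: [ 0.583 -0.023  0.095] z0 [0.549 0.014 0.   ]
slide_edge 0.73 [372. 112.] z.095: [0.491 0.551 0.095] z0 [0.449 0.633 0.   ]
flap_hinge 0.73 [100. 317.] z.095: [ 0.42  -
[... 996 characters left out ...]
4. 166.] z.095: [ 0.653 -0.011  0.095] z0 [ 0.665 -0.014  0.   ]
slide_edge 0.92 [295. 157.] z.095: [ 0.689 -0.014  0.095] z0 [ 0.703 -0.017  0.   ]
flap_hinge 0.87 [297. 166.] z.095: [ 0.653 -0.022  0.095] z0 [ 0.665 -0.026  0.   ]
plug_gauge 0.45 [270. 176.] z.095: [0.608 0.084 0.095] z0 [0.618 0.086 0.   ]
plug_gauge 0.41 [299. 167.] z.095: [ 0.649 -0.032  0.095] z0 [ 0.661 -0.036  0.   ]
chute 0.7 [294. 169.] z.095: [ 0.642 -0.014  0.095] z0 [ 0.653 -0.017  0.   ]
chute 0.59 [251. 194.] z.095: [0.537 0.16  0.095] z0 [0.543 0.165 0.   ]
cleaner 0.61 [343. 172.] z.095: [ 0.631 -0.208  0.095] z0 [ 0.641 -0.221  0.   ]
sample 0.65 [249. 196.] z.095: [0.528 0.167 0.095] z0 [0.534 0.173 0.   ]
```

```bash
python3 - <<'E'
import cv2,numpy as np
a=cv2.imread("pics/top.png");b=cv2.imread("pics/scene.png")
A=cv2.resize(a[110:260,210:400],None,fx=2.9,fy=2.9,interpolation=cv2.INTER_CUBIC)
cv2.imwrite("pics/topc.png",cv2.resize(a[120:260,215:385],(729,600),interpolation=cv2.INTER_CUBIC))
cv2.imwrite("pics/scenec.png",cv2.resize(b,(800,600)))
E
```

```text
(no output)
```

View pics/topc.png

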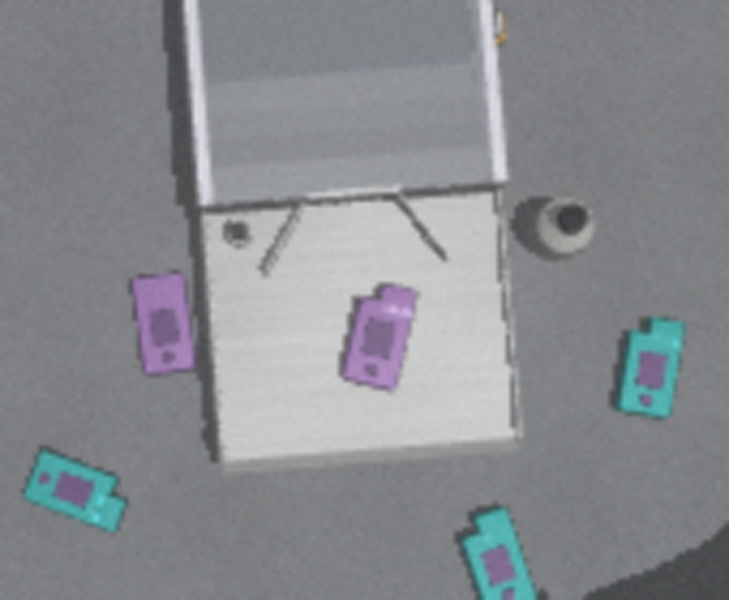

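View pics/scenec.png

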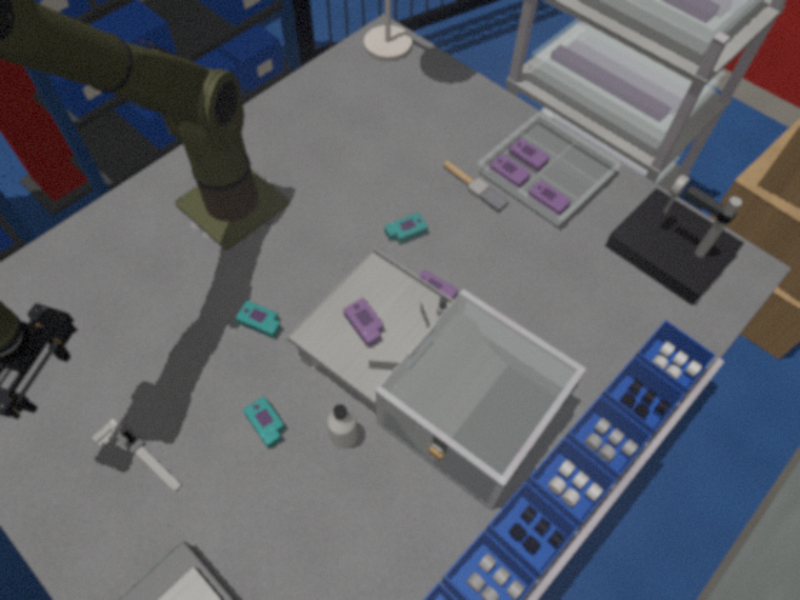

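```bash
cat > meas.py <<'E'
from h import *
def rect(p): 
    c,wh,a=cv2.minAreaRect(p[:,:2].astype(np.float32)); return np.round(c,4),np.round(wh,4),round(a,1)
def mauve(s):
    h=cv2.cvtColor(s["color"],cv2.COLOR_RGB2HSV).astype(int)
    return (abs(h[...,0]-143)<14)&(h[...,1]>35)
def rej(s,reg=(.35,.80,-.16,.09)):
    v,u=np.nonzero(mauve(s)); P=np.array([onz(s,(a,b),.123) for a,b in zip(u,v)])
    k=(P[:,0]>reg[0])&(P[:,0]<reg[1])&(P[:,1]>reg[2])&(P[:,1]<reg[3])
    return P[k]
def pose(P):
    c,wh,a=cv2.minAreaRect(P[:,:2].astype(np.float32)); b=cv2.boxPoints((c,wh,a))
    e=[b[1]-b[0],b[2]-b[1]]; l=max(e,key=np.linalg.norm); l=l if l[0]>0 else -l
    return np.array(c),np.array(wh),np.degrees(np.arctan2(l[1],l[0]))
E
python3 - <<'E'
from meas import *
for c in ("top","scene"):
    s=viewer.snapshot(c)
    P=rej(s); print(c,len(P),*pose(P), P[:,:2].mean(0))
    C=cloud(s,np.ones(s["z_map"].shape,bool))
    k=(abs(C[:,2]-.096)<.006)&(C[:,0]>.35)&(C[:,0]<.66)&(abs(C[:,1])<.25); T=C[k]
    print("tray",k.sum(),rect(T),np.median(T[:,2]))
    # reject depth points
    k=(abs(C[:,2]-.125)<.006)&(C[:,0]>.42)&(C[:,0]<.59)&(C[:,1]>-.12)&(C[:,1]<.03); print("rejdepth",k.sum(),rect(C[k]),C[k].mean(0))
    # lips: y edges by x slices
    for x in (.43,.47,.51,.55):
        q=T[abs(T[:,0]-x)<.012]; print(x,np.percentile(q[:,1],[1,99]).round(4))
    for y in (-.12,-.08,-.02,.04,.08):
        q=T[abs(T[:,1]-y)<.012]; print(y,"x",np.percentile(q[:,0],[1,99]).round(4))
    # box top rim
    k=(abs(C[:,2]-.171)<.006)&(C[:,0]>.5)&(C[:,0]<1.)&(abs(C[:,1])<.25); print("rim",k.sum(),rect(C[k]),)
    for l in ("sill","guide_entry","flap_hinge","slide_edge"):
        print(l,[(np.round(onz(s,d["at"],.155 if l=="flap_hinge" else .095)[:2],3),round(d["conf"],2)) for d in viewer.pinpoint(c,l)[:2]])
E
```

```text
top 293 [ 0.52385539 -0.04853547] [0.05201484 0.09447197] -12.061102 [ 0.52090007 -0.04918802]
tray 2727 (array([ 0.5351, -0.0741]), array([0.2455, 0.3624]), 5.6) 0.09552696646265746
rejdepth 231 (array([ 0.5236, -0.0491]), array([0.0516, 0.0953]), 78.1) [ 0.5214427  -0.04943738  0.12493298]
0.43 [-0.1765  0.0925]
0.47 [-0.1753  0.0973]
0.51 [-0.1715  0.1022]
0.55 [-0.1671  0.1059]
-0.12 x [0.4228 0.658 ]
-0.08 x [0.4163 0.6536]
-0.02 x [0.4143 0.6482]
0.04 x [0.4052 0.6426]
0.08 x [0.4006 0.6384]
rim 4054 (array([ 0.7897, -0.0085]), array([0.2897, 0.2827]), 5.6)
sill [(array([ 0.654, -0.029]), 0.6)]
guide_entry [(array([ 0.6  , -0.019]), 0.55)]
flap_hinge [(array([ 0.646, -0.03 ]), 0.76), (array([0.533, 0.15 ]), 0.67)]
slide_edge [(array([ 0.696, -0.014]), 0.97)]
scene 505 [ 0.52968538 -0.05343879] [0.05248883 0.10075135] -12.034245 [ 0.52673889 -0.05417036]
tray 4566 (array([ 0.5318, -0.0764]), array([0.2279, 0.3689]), 6.4) 0.09348350414048756
rejdepth 455 (array([ 0.5262, -0.0507]), array([0.052 , 0.0972]), 77.7) [ 0.52471882 -0.0517109   0.12343703]
0.43 [-0.1822  0.0953]
0.47 [-0.1794  0.0996]
0.51 [-0.1755  0.1041]
0.55 [-0.1717  0.1076]
-0.12 x [0.4269 0.6355]
-0.08 x [0.4224 0.632 ]
-0.02 x [0.4141 0.6245]
0.04 x [0.4109 0.6177]
0.08 x [0.4067 0.6152]
rim 10164 (array([ 0.7912, -0.0086]), array([0.2882, 0.2849]), 5.6)
sill [(array([ 0.646, -0.017]), 0.76)]
guide_entry []
flap_hinge [(array([ 0.651, -0.024]), 0.82)]
slide_edge []
```

Top view: the mauve housing with the notch is on the tray at crop (380,337), yaw about -12° in world. The plain mauve one at (163,323) is the sample, and the turquoise ones are decoys. The chute's yaw is 5.6° and the sill is at about (0.650, -0.022). The scene view agrees. Plan: push the rear face with two spread fingers, with the hand tilted about 30°.

Emit:
play_rows --commands '[{"travel":[1,-1,0],"delta_rot":[0,0,0],"gripper":-0.32},{"travel":[1,-1,0],"delta_rot":[0,0,0],"gripper":-0.32},{"travel":[1,-1,0],"delta_rot":[0,0,0],"gripper":-0.32},{"travel":[1,-1,0],"delta_rot":[0,0,0],"gripper":-0.32}]' --force 20

```text
clock: 2.0
tool_pos: [0.3406, -0.361, 0.2391]
eef_rot: [0.975, 0.222, 0.0, -0.001]
contact_force: [-0.2, -0.4, 0.9]
opening: 0.571
```

Emit:
play_rows --commands '[{"travel":[1,-1,0],"delta_rot":[0,0,0],"gripper":-0.32},{"travel":[1,-1,0],"delta_rot":[0,0,0],"gripper":-0.32},{"travel":[1,-1,0],"delta_rot":[0,0,0],"gripper":-0.32},{"travel":[1,-1,0],"delta_rot":[0,0,0],"gripper":-0.32}]'

```text
clock: 2.5
tool_pos: [0.4117, -0.1613, 0.239]
eef_rot: [0.975, 0.223, 0.001, -0.0]
contact_force: [0.2, 0.2, -0.2]
opening: 0.342
```

```bash
cat > to.py <<'E'
import sys
from h import *
SILL=np.array([.650,-.0223]); PSI=np.radians(5.6)
def target(x,y,z,tilt,yaw=0):
    c,s=np.cos(PSI),np.sin(PSI); p=np.r_[SILL+[c*x-s*y,s*x+c*y],z]
    M=R.from_euler("z",PSI+np.radians(yaw))*R.from_euler("y",-np.radians(tilt))*R.from_euler("x",np.pi)
    return p,M
def delta(*a):
    p,M=target(*a); st=r.get_state(); T=R.from_quat(st["eef_rot"])
    return T.inv().apply(p-st["tool_pos"])/.15,(T.inv()*M).as_rotvec()/np.pi
if __name__=="__main__":
    st=r.get_state(); d=st["tool_pos"][:2]-SILL; c,s=np.cos(PSI),np.sin(PSI)
    print("t",st["clock"],"chute",np.round([c*d[0]+s*d[1],-s*d[0]+c*d[1],st["tool_pos"][2]],4),"z axis",R.from_quat(st["eef_rot"]).as_matrix()[:,2].round(3),"F",np.round(st["contact_force"],2),"open",st["opening"])
    for a in sys.argv[1:]:
        t,w=delta(*map(float,a.split(","))); print(a,"travel",t.round(3).tolist(),"rot",w.round(3).tolist())
E
python3 to.py=-.2 2>/dev/null; python3 to.py -- 2>/dev/null; sed -i 's/sys.argv\[1:\]/sys.argv[2:]/' to.py; python3 to.py _ -.215,0,.2,30
```

```text
t 2.5 chute [-0.2507 -0.115   0.239 ] z axis [ 0.001  0.001 -1.   ] F [ 0.17  0.17 -0.16] open 0.34187729539610423
t 2.5 chute [-0.2507 -0.115   0.239 ] z axis [ 0.001  0.001 -1.   ] F [ 0.17  0.17 -0.16] open 0.34187729539610423
-.215,0,.2,30 travel [0.487, -0.638, 0.261] rot [-0.029, 0.164, 0.109]
```

Emit:
play_rows --commands '[{"travel":[0.49,-0.64,0.26],"delta_rot":[-0.029,0.164,0.109],"gripper":-0.32},{"travel":[0.49,-0.64,0.26],"delta_rot":[-0.029,0.164,0.109],"gripper":-0.32},{"travel":[0.49,-0.64,0.26],"delta_rot":[-0.029,0.164,0.109],"gripper":-0.32},{"travel":[0.49,-0.64,0.26],"delta_rot":[-0.029,0.164,0.109],"gripper":-0.32},{"travel":[0.49,-0.64,0.26],"delta_rot":[-0.029,0.164,0.109],"gripper":-0.32}]'

```text
clock: 3.12
tool_pos: [0.4483, -0.0678, 0.2348]
eef_rot: [0.981, 0.09, 0.169, -0.0]
contact_force: [-0.5, -0.0, -0.3]
opening: 0.337
```

```bash
python3 to.py _ -.215,0,.105,30 -.13,0,.105,30
```

```text
t 3.125 chute [-0.2051 -0.0256  0.2348] z axis [ 0.332  0.031 -0.943] F [-0.54 -0.03 -0.29] open 0.33658116813333205
-.215,0,.105,30 travel [-0.335, -0.201, 0.793] rot [-0.002, 0.058, 0.027]
-.13,0,.105,30 travel [0.198, -0.156, 0.982] rot [-0.002, 0.058, 0.027]
```

Emit:
play_rows --commands '[{"travel":[-0.22,-0.2,0.2],"delta_rot":[-0.002,0.058,0.027],"gripper":-0.32},{"travel":[-0.22,-0.2,0.2],"delta_rot":[-0.002,0.058,0.027],"gripper":-0.32},{"travel":[-0.22,-0.2,0.2],"delta_rot":[-0.002,0.058,0.027],"gripper":-0.32},{"travel":[-0.22,-0.2,0.2],"delta_rot":[-0.002,0.058,0.027],"gripper":-0.32}]'

```text
clock: 3.62
tool_pos: [0.4445, -0.0623, 0.2764]
eef_rot: [0.974, 0.051, 0.221, -0.022]
contact_force: [-1.2, -0.3, 0.6]
opening: 0.341
```

```bash
python3 to.py _ -.215,0,.105,30 -.215,0,.130,30; python3 -c "
from h import *
print(r.get_state()['q'])"
```

```text
t 3.625 chute [-0.2084 -0.0198  0.2764] z axis [ 0.427  0.066 -0.902] F [-1.19 -0.3   0.6 ] open 0.3406950870176513
-.215,0,.105,30 travel [-0.533, -0.108, 1.015] rot [-0.008, 0.025, 0.0]
-.215,0,.130,30 travel [-0.461, -0.112, 0.864] rot [-0.008, 0.025, 0.0]
[ 0.44093415  0.32287731 -0.4301517   2.39345486  1.25802879  0.04351464
 -2.65496146]
```

```bash
python3 to.py _ -.2,0,.22,0 -.16,0,.22,0
```

```text
t 3.625 chute [-0.2084 -0.0198  0.2764] z axis [ 0.427  0.066 -0.902] F [-1.19 -0.3   0.6 ] open 0.3406950870176513
-.2,0,.22,0 travel [-0.112, -0.123, 0.367] rot [-0.007, -0.142, 0.002]
-.16,0,.22,0 travel [0.129, -0.12, 0.482] rot [-0.007, -0.142, 0.002]
```

Emit:
play_rows --commands '[{"travel":[-0.11,-0.12,0.37],"delta_rot":[-0.007,-0.142,0.002],"gripper":-0.32},{"travel":[-0.11,-0.12,0.37],"delta_rot":[-0.007,-0.142,0.002],"gripper":-0.32},{"travel":[-0.11,-0.12,0.37],"delta_rot":[-0.007,-0.142,0.002],"gripper":-0.32},{"travel":[-0.11,-0.12,0.37],"delta_rot":[-0.007,-0.142,0.002],"gripper":-0.32}]'

```text
clock: 4.12
tool_pos: [0.4537, -0.0404, 0.2186]
eef_rot: [0.999, 0.049, 0.001, -0.002]
contact_force: [-0.5, 0.0, -0.5]
opening: 0.341
```

```bash
sed -i 's/"open",st\["opening"\])/"q",np.round(st["q"],2), "yaw",np.degrees(np.arctan2(*R.from_quat(st["eef_rot"]).as_matrix()[[1,0],0])).round(1)-5.6)/' to.py; python3 to.py _ -.215,0,.15,0 -.215,0,.105,0
```

```text
t 4.125 chute [-0.1971  0.0011  0.2186] z axis [ 0.002  0.004 -1.   ] F [-0.49  0.01 -0.55] q [ 0.52  0.62 -0.84  2.06  0.67  0.75 -2.22] yaw 0.10000000000000053
-.215,0,.15,0 travel [-0.12, 0.009, 0.457] rot [-0.001, -0.001, 0.0]
-.215,0,.105,0 travel [-0.121, 0.01, 0.757] rot [-0.001, -0.001, 0.0]
```

Emit:
play_rows --commands '[{"travel":[-0.12,0.01,0.3],"delta_rot":[0,0,0],"gripper":-0.32},{"travel":[-0.12,0.01,0.6],"delta_rot":[0,0,0],"gripper":-0.32},{"travel":[-0.12,0.01,0.757],"delta_rot":[0,0,0],"gripper":-0.32},{"travel":[-0.12,0.01,0.757],"delta_rot":[0,0,0],"gripper":-0.32}]'

```text
clock: 4.62
tool_pos: [0.431, -0.0453, 0.1051]
eef_rot: [0.999, 0.051, -0.001, -0.0]
contact_force: [-0.2, 0.3, 0.4]
opening: 0.337
```

```bash
python3 to.py _ -.15,0,.105,0 -.13,0,.105,10; python3 - <<'E'
from meas import *
s=viewer.snapshot("scene"); save("s2",cv2.resize(s["color"][160:310,180:380],(800,600)))
E
```

```text
t 4.625 chute [-0.2202 -0.0015  0.1051] z axis [-0.003  0.    -1.   ] F [-0.21  0.25  0.45] q [ 0.35  0.77 -0.56  2.23  1.04  0.44 -2.55] yaw 0.3000000000000007
-.15,0,.105,0 travel [0.468, -0.008, -0.001] rot [-0.0, 0.001, 0.001]
-.13,0,.105,10 travel [0.601, -0.007, -0.001] rot [-0.0, 0.056, 0.001]
```

View pics/s2.png

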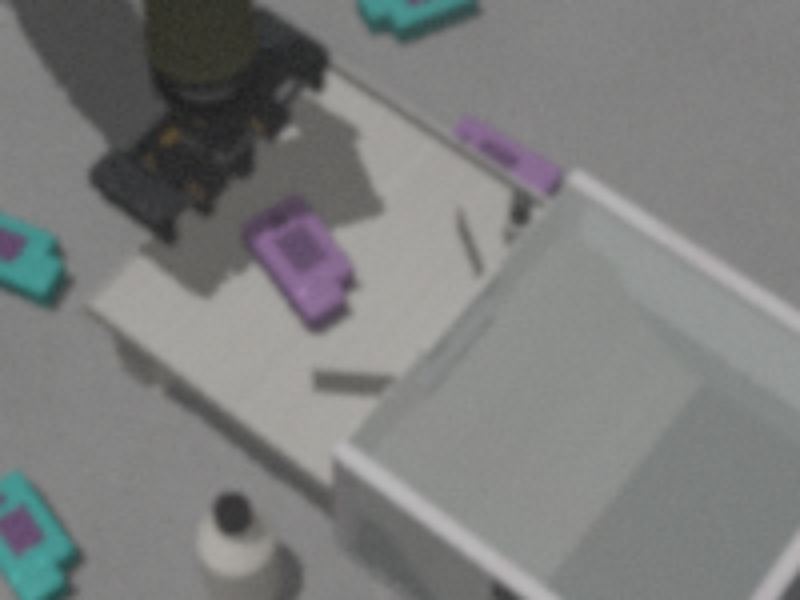

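The picture shows the hand behind the housing at about (300,250), with a clear path to the mouth. I'll start pushing slowly.

Emit:
play_rows --commands '[{"travel":[0.07,0,0],"delta_rot":[0,0,0],"gripper":-0.32},{"travel":[0.14,0,0],"delta_rot":[0,0,0],"gripper":-0.32},{"travel":[0.18,0,0],"delta_rot":[0,0,0],"gripper":-0.32},{"travel":[0.22,0,0],"delta_rot":[0,0,0],"gripper":-0.32},{"travel":[0.26,0,0],"delta_rot":[0,0,0],"gripper":-0.32},{"travel":[0.3,0,0],"delta_rot":[0,0,0],"gripper":-0.32},{"travel":[0.34,0,0],"delta_rot":[0,0,0],"gripper":-0.32},{"travel":[0.38,0,0],"delta_rot":[0,0,0],"gripper":-0.32},{"travel":[0.42,0,0],"delta_rot":[0,0,0],"gripper":-0.32},{"travel":[0.46,0,0],"delta_rot":[0,0,0],"gripper":-0.32},{"travel":[0.5,0,0],"delta_rot":[0,0,0],"gripper":-0.32},{"travel":[0.5,0,0],"delta_rot":[0,0,0],"gripper":-0.32}]'

```text
clock: 6.18
tool_pos: [0.5088, -0.0374, 0.1059]
eef_rot: [0.999, 0.051, 0.001, -0.0]
contact_force: [-1.1, 0.1, 0.4]
opening: 0.339
```

```bash
cat >> meas.py <<'E'
def report():
    s=viewer.snapshot("scene"); P=rej(s); S=np.array([.650,-.0223]); a=np.radians(5.6)
    c,wh,y=pose(P); d=c-S-[.004,-.003]
    print("reject chute",np.round([d[0]*np.cos(a)+d[1]*np.sin(a),-d[0]*np.sin(a)+d[1]*np.cos(a)],3),"yaw",round(y-5.6,1),wh.round(3),len(P)); return s
E
python3 to.py _ -.1,0,.105,0 -.1,0,.105,15 ; python3 -c "
from meas import *
s=report()"
```

```text
t 6.175 chute [-0.142  -0.0012  0.1059] z axis [ 0.001  0.001 -1.   ] F [-1.06  0.07  0.4 ] q [ 0.37  0.83 -0.66  2.01  0.9   0.62 -2.37] yaw 0.20000000000000018
-.1,0,.105,0 travel [0.28, -0.007, 0.006] rot [-0.0, -0.0, 0.001]
-.1,0,.105,15 travel [0.28, -0.007, 0.006] rot [-0.0, 0.083, 0.001]
reject chute [-0.128  0.016] yaw -42.9 [0.106 0.198] 545
```

```bash
cat >> meas.py <<'E'
def rej(s):
    m=mauve(s); n,l,st,_=cv2.connectedComponentsWithStats(m.astype(np.uint8))
    best=None
    for i in range(1,n):
        if st[i,4]<60: continue
        C=cloud(s,l==i)
        c=np.median(C,0)
        if c[2]>.10 and -.15<c[1]<.09 and .4<c[0]<.8 and (best is None or len(C)>len(best)): best=C[C[:,2]>.112]
    return best
E
python3 -c "
from meas import *
s=report(); save('s3',cv2.resize(s['color'][180:290,210:350],(764,600)))"
```

```text
reject chute [-0.086 -0.004] yaw -4.9 [0.102 0.056] 510
```

View pics/s3.png

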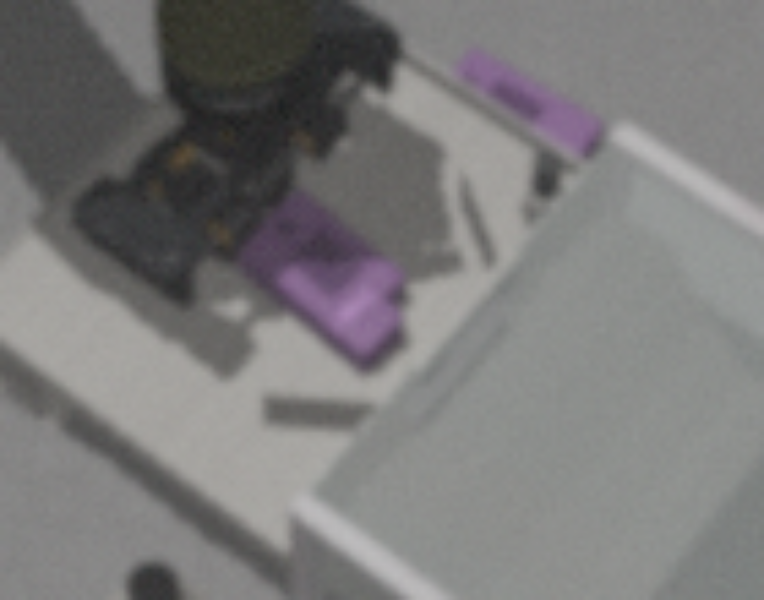

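Nearly straight (about -5°) and centred, with the fingers on its rear face at (250,240). I'll keep pushing and start tilting.

Emit:
play_rows --commands '[{"travel":[0.045,0,0],"delta_rot":[0,0,0],"gripper":-0.32},{"travel":[0.09,0,0],"delta_rot":[0,0,0],"gripper":-0.32},{"travel":[0.135,0,0],"delta_rot":[0,0,0],"gripper":-0.32},{"travel":[0.18,0,0],"delta_rot":[0,0,0],"gripper":-0.32},{"travel":[0.225,0,0],"delta_rot":[0,0.01,0],"gripper":-0.32},{"travel":[0.27,0,0],"delta_rot":[0,0.025,0],"gripper":-0.32},{"travel":[0.315,0,0],"delta_rot":[0,0.04,0],"gripper":-0.32},{"travel":[0.36,0,0],"delta_rot":[0,0.055,0],"gripper":-0.32},{"travel":[0.405,0,0],"delta_rot":[0,0.07,0],"gripper":-0.32},{"travel":[0.45,0,0],"delta_rot":[0,0.083,0],"gripper":-0.32},{"travel":[0.45,0,0],"delta_rot":[0,0.083,0],"gripper":-0.32}]'

```text
clock: 7.65
tool_pos: [0.5754, -0.0313, 0.106]
eef_rot: [0.99, 0.051, 0.13, -0.004]
contact_force: [-0.2, -0.4, -0.2]
opening: 0.341
```

```bash
python3 to.py _ -.06,0,.105,30 -.02,0,.105,30 0.004,0,.105,30 ; python3 -c "
from meas import *
s=report()"
```

```text
t 7.65 chute [-0.0751 -0.0017  0.106 ] z axis [ 0.257  0.022 -0.966] F [-0.17 -0.36 -0.2 ] q [ 0.09  0.77 -0.16  2.08  1.17  0.1  -2.65] yaw 0.40000000000000036
-.06,0,.105,30 travel [0.096, -0.011, 0.032] rot [0.001, 0.084, 0.002]
-.02,0,.105,30 travel [0.353, -0.01, 0.101] rot [0.001, 0.084, 0.002]
0.004,0,.105,30 travel [0.508, -0.009, 0.142] rot [0.001, 0.084, 0.002]
reject chute [-0.046  0.002] yaw -87.0 [0.049 0.052] 267
```

Near x = -0.07 the wrist is close to singular: j7 sits at its limit and j6 is about 0. I'll back off, raise the hand and turn it half a turn (the same pushing shape), which brings j7 to mid-range.

```bash
sed -i 's/    return p,M$/    if yaw==180: M=R.from_euler("z",PSI)*R.from_euler("y",-np.radians(tilt))*R.from_euler("x",np.pi)*R.from_euler("z",np.pi)\n    return p,M/' to.py; python3 to.py _ -.12,0,.106,10 -.13,0,.2,0
```

```text
t 7.7 chute [-0.0749 -0.0006  0.106 ] z axis [ 0.256  0.025 -0.966] F [-1.08 -0.34  0.22] q [ 0.09  0.77 -0.17  2.08  1.17  0.11 -2.65] yaw 0.40000000000000036
-.12,0,.106,10 travel [-0.29, -0.006, -0.078] rot [0.0, -0.027, 0.002]
-.13,0,.2,0 travel [-0.193, -0.005, -0.7] rot [0.0, -0.083, 0.002]
```

Emit:
play_rows --commands '[{"travel":[-0.15,0,-0.04],"delta_rot":[0,-0.01,0],"gripper":-0.32},{"travel":[-0.29,0,-0.08],"delta_rot":[0,-0.03,0],"gripper":-0.32},{"travel":[-0.29,0,-0.2],"delta_rot":[0,-0.06,0],"gripper":-0.32},{"travel":[-0.2,0,-0.7],"delta_rot":[0,-0.083,0],"gripper":-0.32},{"travel":[-0.2,0,-0.7],"delta_rot":[0,-0.083,0],"gripper":-0.32},{"travel":[-0.2,0,-0.7],"delta_rot":[0,-0.083,0],"gripper":-0.32}]'

```text
clock: 8.45
tool_pos: [0.5186, -0.0371, 0.2003]
eef_rot: [0.999, 0.05, 0.0, -0.0]
contact_force: [0.1, -0.2, -0.4]
opening: 0.341
```

Emit:
play_rows --commands '[{"travel":[0,0,0],"delta_rot":[0,0,-0.6],"gripper":-0.32},{"travel":[0,0,0],"delta_rot":[0,0,-0.6],"gripper":-0.32},{"travel":[0,0,0],"delta_rot":[0,0,-0.6],"gripper":-0.32},{"travel":[0,0,0],"delta_rot":[0,0,-0.6],"gripper":-0.32},{"travel":[0,0,0],"delta_rot":[0,0,-0.6],"gripper":-0.32},{"travel":[0,0,0],"delta_rot":[0,0,-0.6],"gripper":-0.32},{"travel":[0,0,0],"delta_rot":[0,0,-0.6],"gripper":-0.32},{"travel":[0,0,0],"delta_rot":[0,0,-0.6],"gripper":-0.32},{"travel":[0,0,0],"delta_rot":[0,0,-0.6],"gripper":-0.32},{"travel":[0,0,0],"delta_rot":[0,0,-0.6],"gripper":-0.32},{"travel":[0,0,0],"delta_rot":[0,0,-0.6],"gripper":-0.32},{"travel":[0,0,0],"delta_rot":[0,0,-0.6],"gripper":-0.32}]'

```text
clock: 9.95
tool_pos: [0.5185, -0.0367, 0.1987]
eef_rot: [0.547, 0.837, -0.001, -0.001]
contact_force: [0.6, -0.5, -0.1]
opening: 0.341
```

```bash
python3 to.py _ -.13,0,.2,0,180;  python3 -c "
from meas import *
s=report()"
```

```text
t 9.95 chute [-0.1323 -0.0015  0.1987] z axis [-0.002 -0.    -1.   ] F [ 0.6  -0.46 -0.06] q [ 0.63  0.89 -1.21  1.9   0.95  1.09 -0.56] yaw 108.10000000000001
-.13,0,.2,0,180 travel [0.005, 0.017, -0.008] rot [-0.0, -0.0, -0.399]
reject chute [-0.043  0.003] yaw -89.9 [0.047 0.054] 255
```

Emit:
play_rows --commands '[{"travel":[0,0,0],"delta_rot":[0,0,-0.4],"gripper":-0.32},{"travel":[0,0,0],"delta_rot":[0,0,-0.4],"gripper":-0.32},{"travel":[0,0,0],"delta_rot":[0,0,-0.4],"gripper":-0.32},{"travel":[0,0,0],"delta_rot":[0,0,-0.4],"gripper":-0.32},{"travel":[0,0,0],"delta_rot":[0,0,-0.4],"gripper":-0.32},{"travel":[0,0,0],"delta_rot":[0,0,-0.4],"gripper":-0.32},{"travel":[0,0,0],"delta_rot":[0,0,-0.4],"gripper":-0.32},{"travel":[0,0,0],"delta_rot":[0,0,-0.4],"gripper":-0.32}]'

```text
clock: 11.0
tool_pos: [0.5191, -0.0366, 0.1994]
eef_rot: [-0.049, 0.999, -0.0, -0.0]
contact_force: [-0.4, 0.2, -0.2]
opening: 0.341
```

```bash
python3 to.py _ -.12,0,.13,0,180 -.10,0,.105,10,180 -.10,0,.125,20,180;  python3 -c "
from meas import *
s=report(); save('s4',cv2.resize(s['color'][180:290,210:350],(764,600)))"
```

```text
t 11.0 chute [-0.1316 -0.0014  0.1994] z axis [-0. -0. -1.] F [-0.36  0.17 -0.18] q [ 0.68  1.   -1.41  1.89  1.06  1.27  0.59] yaw -179.9
-.12,0,.13,0,180 travel [-0.078, 0.01, 0.462] rot [-0.0, -0.0, 0.0]
-.10,0,.105,10,180 travel [-0.211, 0.009, 0.629] rot [-0.0, -0.056, 0.0]
-.10,0,.125,20,180 travel [-0.211, 0.009, 0.496] rot [-0.0, -0.111, 0.0]
reject chute [-0.043  0.003] yaw -91.7 [0.048 0.052] 261
```

View pics/s4.png

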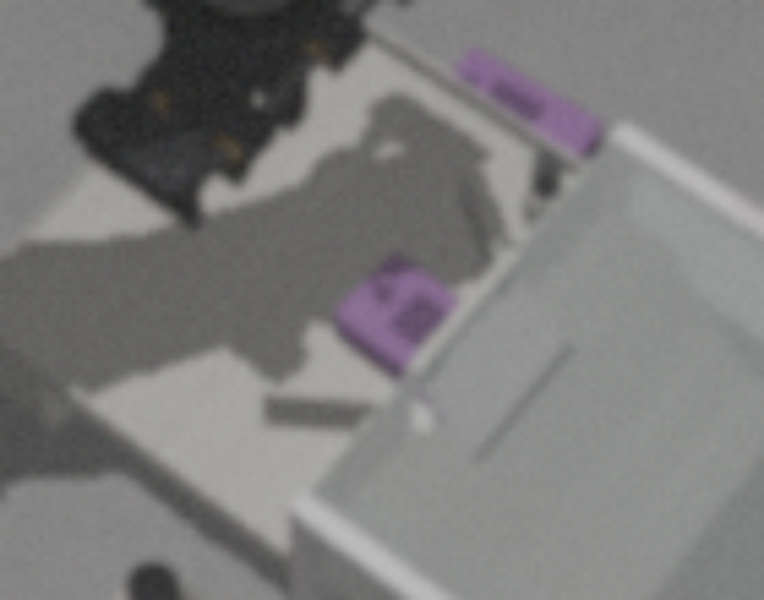

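The housing is straight in the funnel, rear end at about (345,300), and has pushed the flap open (its lower edge shows at about (525,400)). Bringing the hand back behind it.

Emit:
play_rows --commands '[{"travel":[-0.1,0.01,0.2],"delta_rot":[0,-0.05,0],"gripper":-0.32},{"travel":[-0.18,0.01,0.4],"delta_rot":[0,-0.1,0],"gripper":-0.32},{"travel":[-0.18,0.01,0.5],"delta_rot":[0,-0.111,0],"gripper":-0.32},{"travel":[-0.18,0.01,0.5],"delta_rot":[0,-0.111,0],"gripper":-0.32}]'

```text
clock: 11.55
tool_pos: [0.5443, -0.0327, 0.1231]
eef_rot: [-0.05, 0.984, 0.009, 0.171]
contact_force: [-0.3, 0.3, -0.3]
opening: 0.344
```

```bash
python3 to.py _ -.09,0,.105,23,180 0.0,0,.106,25,180
```

```text
t 11.55 chute [-0.1062 -0.      0.1231] z axis [ 0.336  0.034 -0.941] F [-0.31  0.26 -0.34] q [ 0.69  1.08 -1.31  2.2   1.68  1.02  0.1 ] yaw -179.79999999999998
-.09,0,.105,23,180 travel [-0.061, -0.0, 0.15] rot [0.0, -0.018, 0.001]
0.0,0,.106,25,180 travel [-0.627, -0.002, 0.347] rot [0.0, -0.029, 0.001]
```

Emit:
play_rows --commands '[{"travel":[-0.06,0,0.15],"delta_rot":[0,-0.029,0],"gripper":-0.32},{"travel":[-0.06,0,0.15],"delta_rot":[0,-0.029,0],"gripper":-0.32},{"travel":[-0.06,0,0.15],"delta_rot":[0,-0.029,0],"gripper":-0.32}]'

```text
clock: 11.92
tool_pos: [0.5627, -0.0305, 0.1076]
eef_rot: [-0.049, 0.975, 0.011, 0.218]
contact_force: [1.3, 0.4, 0.6]
opening: 0.339
```

```bash
python3 to.py _ -.03,0,.106,25,180 0.002,0,.106,25,180
```

```text
t 11.925 chute [-0.0877  0.0004  0.1076] z axis [ 0.423  0.043 -0.905] F [1.29 0.4  0.59] q [ 0.68  1.14 -1.29  2.25  1.87  1.05 -0.03] yaw -179.9
-.03,0,.106,25,180 travel [-0.344, -0.004, 0.173] rot [0.0, 0.001, 0.001]
0.002,0,.106,25,180 travel [-0.537, -0.004, 0.264] rot [0.0, 0.001, 0.001]
```

Emit:
play_rows --commands '[{"travel":[-0.045,0,0.022],"delta_rot":[0,0,0],"gripper":-0.32},{"travel":[-0.09,0,0.044],"delta_rot":[0,0,0],"gripper":-0.32},{"travel":[-0.125,0,0.062],"delta_rot":[0,0,0],"gripper":-0.32},{"travel":[-0.16,0,0.079],"delta_rot":[0,0,0],"gripper":-0.32},{"travel":[-0.195,0,0.097],"delta_rot":[0,0,0],"gripper":-0.32},{"travel":[-0.23,0,0.115],"delta_rot":[0,0,0],"gripper":-0.32},{"travel":[-0.265,0,0.132],"delta_rot":[0,0,0],"gripper":-0.32},{"travel":[-0.3,0,0.15],"delta_rot":[0,0,0],"gripper":-0.32},{"travel":[-0.335,0,0.167],"delta_rot":[0,0,0],"gripper":-0.32},{"travel":[-0.37,0,0.184],"delta_rot":[0,0,0],"gripper":-0.32},{"travel":[-0.405,0,0.2],"delta_rot":[0,0,0],"gripper":-0.32}]'

```text
clock: 13.3
tool_pos: [0.6298, -0.0238, 0.1052]
eef_rot: [-0.049, 0.975, 0.011, 0.218]
contact_force: [-1.3, -0.2, 1.0]
opening: 0.341
```

```bash
python3 to.py _ -.01,0,.106,25,180 0.006,0,.106,25,180;  python3 -c "
from meas import *
s=viewer.snapshot('scene'); save('s5',cv2.resize(s['color'][180:310,230:390],(738,600)))"
```

```text
t 13.3 chute [-0.0202  0.0004  0.1052] z axis [ 0.423  0.043 -0.905] F [-1.35 -0.22  0.95] q [ 0.64  1.16 -1.26  2.06  1.8   1.    0.14] yaw -179.79999999999998
-.01,0,.106,25,180 travel [-0.064, -0.003, 0.024] rot [0.0, 0.001, 0.001]
0.006,0,.106,25,180 travel [-0.161, -0.004, 0.069] rot [0.0, 0.001, 0.001]
```

View pics/s5.png

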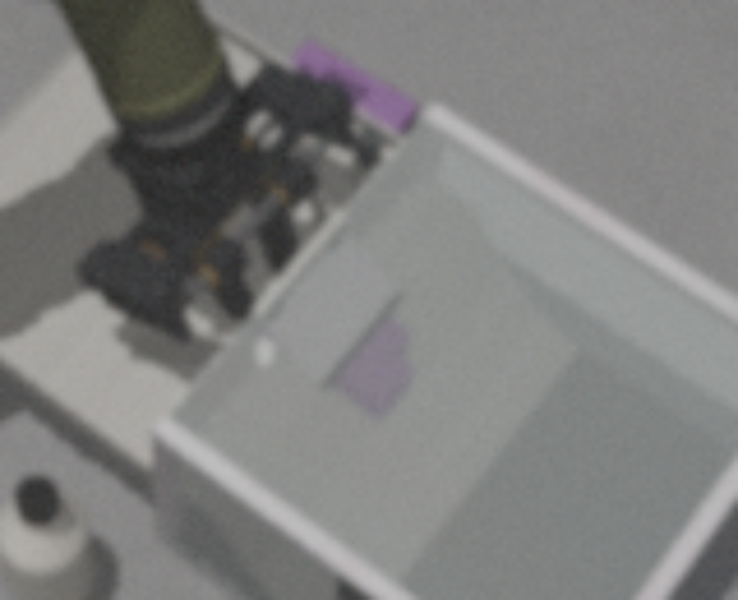

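The housing's front shows inside the box at (375,370) beyond the raised flap. Continuing to just past the sill.

Emit:
play_rows --commands '[{"travel":[-0.03,0,0.01],"delta_rot":[0,0,0],"gripper":-0.32},{"travel":[-0.06,0,0.023],"delta_rot":[0,0,0],"gripper":-0.32},{"travel":[-0.09,0,0.037],"delta_rot":[0,0,0],"gripper":-0.32},{"travel":[-0.12,0,0.051],"delta_rot":[0,0,0],"gripper":-0.32},{"travel":[-0.135,0,0.058],"delta_rot":[0,0,0],"gripper":-0.32},{"travel":[-0.135,0,0.058],"delta_rot":[0,0,0],"gripper":-0.32},{"travel":[-0.135,0,0.058],"delta_rot":[0,0,0],"gripper":-0.32}]'

```text
clock: 14.22
tool_pos: [0.6513, -0.0216, 0.1059]
eef_rot: [-0.049, 0.975, 0.011, 0.218]
contact_force: [-1.0, -0.8, -0.6]
opening: 0.341
```

```bash
python3 to.py _ 0.01,0,.106,25,180 -.09,0,.108,25,180;  python3 -c "
from meas import *
s=viewer.snapshot('scene'); save('s6',cv2.resize(s['color'][180:310,230:390],(738,600)))"
```

```text
t 14.225 chute [0.0013 0.0005 0.1059] z axis [ 0.423  0.043 -0.905] F [-1.02 -0.83 -0.62] q [ 0.62  1.16 -1.25  1.99  1.78  0.99  0.19] yaw -179.79999999999998
0.01,0,.106,25,180 travel [-0.053, -0.004, 0.024] rot [0.001, 0.001, 0.001]
-.09,0,.108,25,180 travel [0.545, -0.001, -0.272] rot [0.001, 0.001, 0.001]
```

View pics/s6.png

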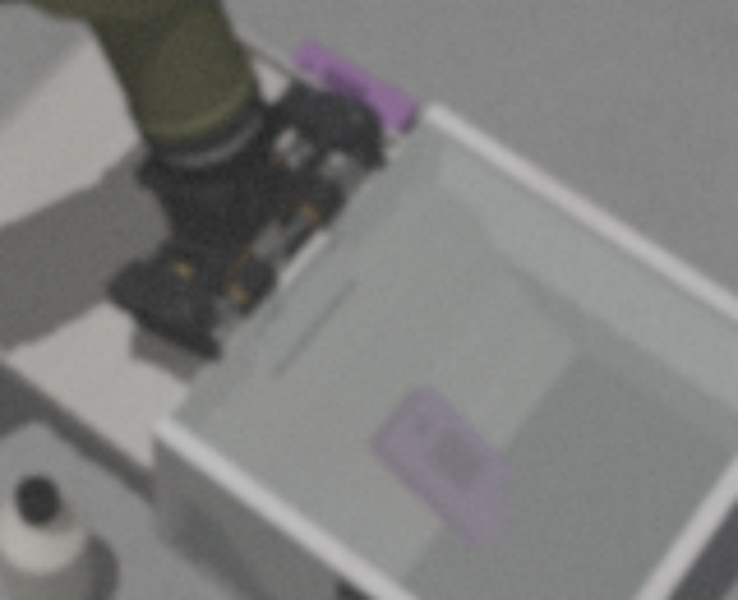

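The housing has slid down the slide, at about (440,460), and the flap now rests on the fingers at (315,330). Withdrawing straight back, then up.

Emit:
play_rows --commands '[{"travel":[0.09,0,-0.045],"delta_rot":[0,0,0],"gripper":-0.32},{"travel":[0.18,0,-0.09],"delta_rot":[0,0,0],"gripper":-0.32},{"travel":[0.3,0,-0.15],"delta_rot":[0,0,0],"gripper":-0.32},{"travel":[0.42,0,-0.21],"delta_rot":[0,0,0],"gripper":-0.32},{"travel":[0.54,0,-0.27],"delta_rot":[0,0,0],"gripper":-0.32},{"travel":[0.54,0,-0.27],"delta_rot":[0,0,0],"gripper":-0.32},{"travel":[0.4,0,-0.65],"delta_rot":[0,0,0],"gripper":-0.32},{"travel":[0.4,0,-0.95],"delta_rot":[0,0,0],"gripper":-0.32},{"travel":[0.4,0,-0.95],"delta_rot":[0,0,0],"gripper":-0.32},{"travel":[0.4,0,-0.95],"delta_rot":[0,0,0],"gripper":-0.32}]'

```text
clock: 15.52
tool_pos: [0.5376, -0.0337, 0.209]
eef_rot: [-0.049, 0.975, 0.011, 0.218]
contact_force: [0.8, 0.6, -0.7]
opening: 0.338
```

```bash
python3 to.py _ ;  python3 -c "
from meas import *
s=viewer.snapshot('scene'); save('s7',cv2.resize(s['color'][180:310,230:390],(738,600)))
C=cloud(s,mauve(s)); C=C[(C[:,0]>.66)&(abs(C[:,1])<.2)&(C[:,0]<.95)]; print(len(C), C.mean(0) if len(C) else '')"
```

```text
t 15.525 chute [-0.1129 -0.0004  0.209 ] z axis [ 0.424  0.042 -0.905] F [ 0.82  0.64 -0.7 ] q [ 0.77  0.91 -1.39  2.24  1.61  0.95  0.11] yaw -179.79999999999998
0
```

View pics/s7.png

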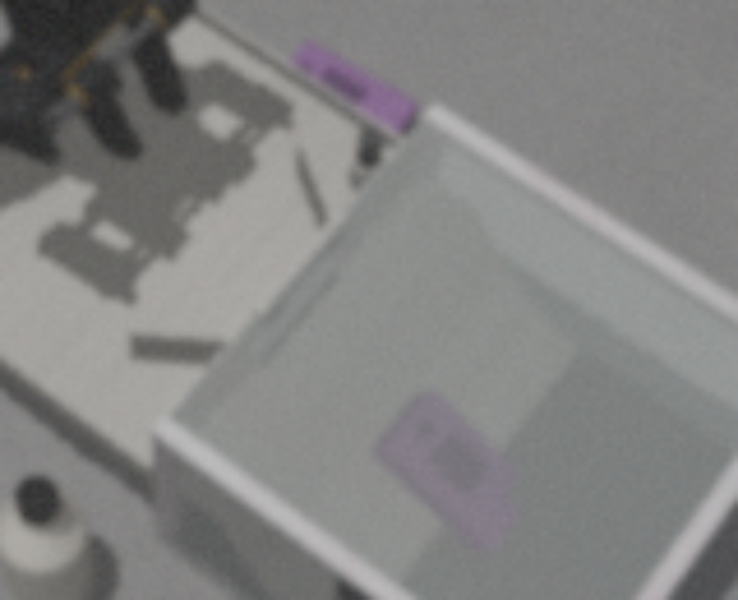

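The flap line at (300,315) is back where it was when shut, and the housing is at (445,470). I'll let time pass and check that it is at rest.

Emit:
play_rows --commands '[{"travel":[0,0,0],"delta_rot":[0,0,0],"gripper":-0.32},{"travel":[0,0,0],"delta_rot":[0,0,0],"gripper":-0.32},{"travel":[0,0,0],"delta_rot":[0,0,0],"gripper":-0.32},{"travel":[0,0,0],"delta_rot":[0,0,0],"gripper":-0.32},{"travel":[0,0,0],"delta_rot":[0,0,0],"gripper":-0.32},{"travel":[0,0,0],"delta_rot":[0,0,0],"gripper":-0.32},{"travel":[0,0,0],"delta_rot":[0,0,0],"gripper":-0.32},{"travel":[0,0,0],"delta_rot":[0,0,0],"gripper":-0.32}]'

```text
clock: 16.58
tool_pos: [0.537, -0.0333, 0.2094]
eef_rot: [-0.049, 0.975, 0.011, 0.218]
contact_force: [-0.2, -0.4, -0.6]
opening: 0.341
```

```bash
python3 -c "
from to import *
s=viewer.snapshot('scene'); new=s['color'][180:310,230:390]; save('s8',cv2.resize(new,(738,600)))
a=cv2.imread('pics/s7.png').astype(int)[350:580,340:560]; b=cv2.imread('pics/s8.png').astype(int)[350:580,340:560]
print('diff',abs(a-b).mean(), cv2.phaseCorrelate(a.mean(2),b.mean(2)))
c,sn=np.cos(PSI),np.sin(PSI)
for z in (.03,.06,.09):
  p=onz(s,(326.5,282),z); d=p[:2]-SILL; print(z,c*d[0]+sn*d[1],-sn*d[0]+c*d[1])
for o in viewer.outline_of('scene','reject')[:3]:
  print(o['conf'],o['at'],np.median(cloud(s,o['pixels']),0))
"
```

```text
diff 1.2189328063241107 ((0.4876698595903406, 0.020531780011850742), 0.8563693527480775)
0.03 0.12501225903150312 0.0006609245399121239
0.06 0.12962500334407584 -0.011292928609927358
0.09 0.13423774765664856 -0.023246781759766785
0.92 [181.9, 221.2] [ 0.31754005 -0.17586801  0.02664899]
0.79 [187.0, 294.9] [ 0.50841078 -0.32207458  0.02778817]
0.62 [283.9, 158.1] [0.38686902 0.24358667 0.02600047]
```

```bash
python3 -c "
from h import *
print(r.finish_job())"
```

```text
the job is handed in; nothing more can be done
None
```

I pushed the rejected housing up the tray with two spread fingertips. That straightened it with the mouth, and I slid it under the flap until it dropped inside. I then drew the hand back out and handed the job in at about 16.6 s; no verdict is reported.

**On the way:** the first wrist posture reached joint limits partway along. I backed off, turned the hand half a turn above the tray and finished the push with the hand tilted about 25°.

**Last checks:**
- **Housing:** in the picture it lies on the slide, about 125 mm behind the sill. It moved only about 0.1 pixel over the last second, so I take it to be at rest. Its height of roughly 30 to 50 mm is inferred from where it appears.
- **Flap:** its line is back where it was when shut. I judged this by eye only and did not measure the angle.
- **Other objects:** the sample, gauge and bottle looked undisturbed in the last view. I did not measure them, and the caliper, brush and tray housings were outside the later pictures.
- **Robot:** the hand is clear of everything, and the force readings were about 1 N or less, which is noise level.

**Checks that failed:** neither the depth map nor the outline network gave a usable reading of the housing through the clear lid. The network reported only other, similar-looking housings. My direct pose measurement also failed once the housing was partly hidden under the flap, so I relied on the picture there.

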